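Press a cap home through the guard window

TASK

Fit the loose cap on the jar with the guarded bench press. With the fingertips, push the carriage fully in by its upright plate, then reach down through the window in the top of the guard, press the lever fully down to its stop and keep it down for two seconds, let it spring back up and bring the hand out. Do not touch the guard or the cap, grasp nothing, and leave the things standing round the press where they are.

Things in the scene. Friction and masses are not known exactly. Their poses are not given: they have to be found in the camera images.
- press: grey bench cap press, fixed to the bench for the run. Its base plate is 155 x 150 x 12 mm. Origin on the bench surface straight below the centre of the guard window; its x axis points to the rear of the press (the way the carriage is pushed in), y to its left, z up. Base plate from x = -60 to +95 mm.
- guard: aluminium guard fixed on the press, must not be touched: four posts, thin side bars and a flat 5 mm top panel, 144 (x) x 144 (y) mm. Its axes and origin are those of the press: panel from x = -54 to +90 mm, y = -72 to +72 mm, upper face at z = 140 mm (screw heads on the corners 1.5 mm higher). The front is open below z = 109 mm for the carriage.
- window (a point): centre of the rectangular window in the guard's top panel, on its upper face, z = 140 mm. The opening is 84 mm along the press x axis and 90 mm along its y axis.
- lever (a joint): lever angle in rad: 0 = up (at rest), 0.31 = fully down at its stop. A spring returns it; it takes about 3 N on the pad to start and about 10 N to reach the stop, pushing straight down. It drives the ram (round rubber pad under the lever) down on the cap once the carriage is in.
- lever_pad (a point): centre of the upper face of the black ribbed pad at the free (front) end of the lever, 36 (x) x 34 (y) mm, straight below the window's centre and 12 mm below the top panel's upper face at rest. The hinge lies 70 mm behind it, across the press (along y), 5 mm lower; fully down, the pad is 21 mm lower than at rest and slopes by 0.31 rad down towards the front. Nothing else is in the way beneath the window.
- carriage (a joint): travel of the carriage in m along the press x axis: 0 = fully out, 0.055 = fully in at its stop, jar under the ram. Slides with about 2 N of friction and stays where it is left.
- push_plate (a point): centre of the front face of the carriage's upright steel push plate, which faces the front (press -x). The plate is 50 mm wide (y), 35 mm high and 6 mm thick; this centre stands 67.5 mm above the bench, the plate's top edge 85 mm. Push it along press +x. Fully in, this face lies at press x = -110 mm, 56 mm in front of the guard. Its stem and tongue run below and behind it.
- cap_fit (a joint): how far the cap has been pressed on the jar, in m: 0 = loose, 8 mm high; 0.008 = fully home. Stays where it is left. Moved only by the ram.
- cap_top (a point): top of the nozzle of the white 38 mm cap on the small white jar that stands on the carriage, 82 mm above the bench when loose. 135 mm behind the push plate's front face. Must not be touched.
- the_hand_sealer: fixed heat sealer at the left end of the bench, not part of the job but an obstacle beside the way in. Origin on the bench; in the world frame its body takes x = 0.38 to 0.73, y = 0.49 to 0.58, up to 0.11 m high, and its raised lever (y = 0.50 to 0.54) slopes up towards the robot to a black handle at x = 0.35 to 0.42 that reaches 0.28 m high. Pass well above it.
- spare_cap: loose screw cap with a nozzle, 38 mm across, 34 mm tall, standing on the bench to the left of the carriage. Origin at the centre of its underside. To be left alone.
- loupe: loose black eyepiece loupe, 39 mm across, 37 mm tall, on the bench to the right of the carriage. Origin at the centre of its underside. To be left alone.
- label_roll: loose white roll of labels, 59 mm across, 30 mm tall, lying flat to the right of the press. Origin at the centre of its underside. To be left alone.

How it is judged:
By the outcome, as a careful person would: the job done as asked, in the order asked, and still so for the second after the job is handed in, with the robot touching nothing.
It also fails if it takes over 51 s, if anything falls off the work surface, if the arm or the gripper's body presses on something with over 40 N, if the wrist force passes 120 N, or if a joint passes its speed limit or range.

ROBOT

A 6-joint arm with a two-finger parallel gripper is mounted at the origin on a cart in front of the work surface, level with it; the furniture and walls round the work are solid. World frame = base frame: x ahead of the robot, y to its left, z up, the work surface at z = 0. Lengths are in m, angles in rad, forces in N, time in s.
With the tool pointing down it reaches from about 0.275 to 0.85 m from the base axis. Payload 19 kg.
Tool frame: the origin (TCP) lies midway between the tips of the shut fingers; the grasp point (between the pads) lies 19 mm behind it (robot.tcp_to_grasp is the distance from the TCP to the grasp point, in m); z points along the fingers, y is the direction in which the jaws open and shut (so a half turn about z gives the same grasp; the last joint's range is limited). The gripper opens to 85 mm and grips with 20 to 120 N. Pads are 22 mm wide; open, the fingers measure 114 mm over their backs; the gripper's body (76 mm by 85 mm) begins 54 mm behind the grasp point. The pads swing forward as they close: fully open they stand 13 mm farther back than shut.
Start: joints at [1.044, 0.15, 1.437, -0, 1.554, -0.134], TCP at [0.22, 0.531, 0.202] pointing down, gripper open.
Joint ranges: [-2.8, 2.8], [-0.68, 2.1], [0.12, 2.68], [-1.39, 4.53], [0.16, 2.79], [-2.81, 2.81]. Speed limits (rad/s): [1.89, 1.89, 2.22, 3.01, 3.01, 3.01].

INTERFACE

Orientations are given as a unit quaternion [w, x, y, z].
In Python, from bench import robot, grip, viewer, workorder, spotter gives the robot as it stands. Calls block until the motion is done:
- robot.move_to(position, orientation): joint-space move of the TCP to a pose.
- robot.line_to(position, feed=0.15, attitude=None, until_force=None): straight line of the TCP; attitude=None keeps the orientation; feed is the mean speed in m/s. With until_force (N) it stops when the force on the tool has changed by that much, and returns True; else False.
- robot.move_j(angles): joint-space move.
- grip(opening, grasp_force=None): finger opening in m; grasp_force is the grip in N (None keeps the last); returns when the fingers have stopped.
- robot.hold(seconds).
- robot.solve_ik(position, orientation): joint angles nearest the present ones, or None.
- viewer.read_camera(name): name is "side" or "top" or "wrist"; returns a dict with "frame" (400x640x3 uint8, blue, green, red), "K" (3x3 intrinsics, pixels), "cam_to_world" (4x4, takes a point from camera to world coordinates). Camera axes: x right, y up, looking along -z (the intrinsics and any distortion apply to the point x, -y, -z); pixel columns grow to the right and rows downward; lengths in m; the calibration is good to about 2 mm. The wrist camera is an equidistant fisheye: a pixel r from the principal point sees the ray r / f radians off the axis. A picture is of the moment at which its call begins. There is no depth.
A pose or a line that the arm cannot do raises robot.IKError and nothing moves.
- workorder.finish_job(): hands the job in, once; it reports no verdict.
Trained networks look in a picture, given as the dict that the camera call returned (one of the last four; its "shot" number tells which), for a name from the list of things; names that differ only in an ending like _2 or _b are one class to them, and where a whole thing is asked for, a point or a joint stands for the part that bears it (a point fixed in the world has none). Each returns a list of dicts, best first, with "conf" (0 to 1); they miss things now and then, are a little off and sometimes report something else, mostly with a low value. They report only what shows in the picture. A call takes as long as a camera call.
- spotter.outline_of(label, picture): "pixels" (400x640 bool, what is visible of it) and "box" ([left, top, right, bottom] in pixels, round what is visible of it).
Readings, each from a call of its own:
- robot.read_clock(): time.
- robot.read_qpos(): joint angles.
- robot.read_joint_vel(): joint speeds.
- robot.read_joint_efforts(): joint torques, N m.
- robot.read_eef_pos(): TCP position.
- robot.read_orientation(): TCP orientation.
- robot.read_ft_force(): force on the tool from outside, world axes, zero at the start.
- robot.read_wrist_torque(): the same for the moment, N m.
- robot.read_width(): finger opening in m.
Only numpy, scipy, OpenCV 4.12 (cv2) and the standard library are available. Lean on these libraries where they do the work, as an engineer would, in place of code of your own. Each camera call takes 0.05 s, during which the arm holds its last target.

## Working session

There is one attempt and no reset: what is moved stays moved. The work goes in short steps, each a Python script; the robot and the scene stay as the last script left them, time stands still between calls to the robot, and variables do not carry over. Pictures are saved under pics/ and viewed, and the job is handed in when it is done.

```bash
mkdir -p pics; ls
python3 - <<'E'
from bench import robot, grip, viewer, workorder, spotter
import cv2
for n in ["side","top","wrist"]:
    p=viewer.read_camera(n); cv2.imwrite(f"pics/{n}0.png",p["frame"])
    print(n,p["K"].tolist(),p["cam_to_world"].round(4).tolist(),[k for k in p])
    for l in ["press","guard","lever_pad","push_plate","cap_top","spare_cap","loupe","label_roll"]:
        for o in spotter.outline_of(l,p)[:2]: print(l,round(o["conf"],2),o["box"])
print(robot.read_clock(),robot.read_orientation(),robot.read_eef_pos())
E
```

```text
pics
side [[375.26892288910636, 0.0, 313.5564096638949], [0.0, 375.26892288910636, 199.92029876290206], [0.0, 0.0, 1.0]] [[-0.9844, 0.1071, -0.1398, 0.4579], [-0.1761, -0.5854, 0.7914, 0.9833], [0.0029, 0.8037, 0.5951, 0.6281], [0.0, 0.0, 0.0, 1.0]] ['frame', 'K', 'cam_to_world', 'shot']
press 0.72 [252.2, 167.9, 360.1, 253.9]
press 0.52 [294.2, 211.5, 309.4, 220.8]
guard 0.95 [248.2, 167.8, 327.5, 244.0]
lever_pad 0.53 [291.5, 212.1, 306.1, 228.9]
lever_pad 0.49 [277.9, 190.0, 302.3, 203.2]
push_plate 0.8 [289.6, 211.5, 360.7, 240.7]
push_plate 0.37 [300.4, 193.3, 309.1, 203.5]
spare_cap 0.62 [323.4, 257.8, 340.7, 274.6]
loupe 0.58 [334.0, 195.5, 345.7, 219.2]
label_roll 0.65 [302.4, 195.0, 311.4, 203.8]
top [[433.2571470207936, 0.0, 313.7745932770636], [0.0, 433.2571470207936, 197.52213760097447], [0.0, 0.0, 1.0]] [[0.0002, 0.9983, -0.0587, 0.5069], [-0.9998, -0.0009, -0.0184, 0.2855], [-0.0185, 0.0587, 0.9981, 1.0363], [0.0, 0.0, 0.0, 1.0]] ['frame', 'K', 'cam_to_world', 'shot']
press 0.91 [279.2, 125.0, 353.2, 241.8]
guard 0.46 [306.3, 179.1, 320.8, 188.2]
lever_pad 0.53 [308.3, 151.0, 324.0, 178.8]
push_plate 0.91 [309.7, 171.0, 324.3, 242.2]
cap_top 0.53 [306.9, 174.9, 325.2, 191.3]
spare_cap 0.72 [270.1, 211.1, 286.9, 225.1]
spare_cap 0.29 [280.0, 125.4, 352.3, 198.1]
loupe 0.51 [350.2, 204.9, 373.4, 219.9]
label_roll 0.88 [353.5, 154.8, 375.0, 182.5]
wrist [[309.70691628693146, 0.0, 317.7757054002433], [0.0, 309.70691628693146, 206.7778144716059], [0.0, 0.0, 1.0]] [[0.3818, -0.8821, -0.2758, 0.1504], [0.9242, 0.3643, 0.1141, 0.5602], [-0.0002, -0.2985, 0.9544, 0.3736], [0.0, 0.0, 0.0, 1.0]] ['frame', 'K', 'cam_to_world', 'shot']
1.35 [-1.81155455e-05  1.95145134e-01  9.80774374e-01 -5.24127195e-05] [0.22010513 0.53115637 0.20196278]
```

Run:
```python
import cv2
a=cv2.imread("pics/top0.png")[100:270,220:420]; cv2.imwrite("pics/topz.png",cv2.resize(a,None,fx=3.5,fy=3.5,interpolation=cv2.INTER_CUBIC))
a=cv2.imread("pics/side0.png")[140:300,220:390]; cv2.imwrite("pics/sidez.png",cv2.resize(a,None,fx=3.5,fy=3.5,interpolation=cv2.INTER_CUBIC))
```

```text
(no output)
```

View pics/topz.png

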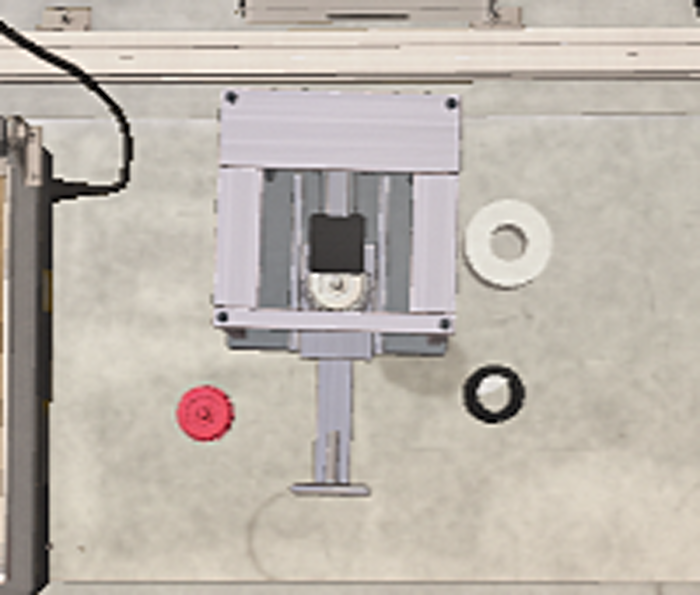

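View pics/sidez.png

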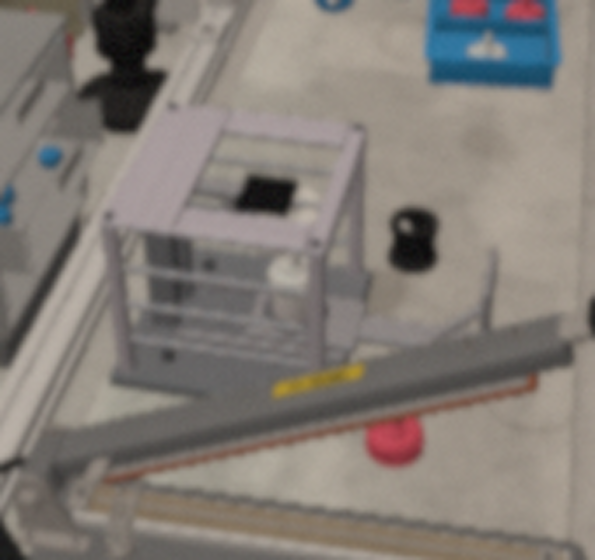

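View pics/top0.png

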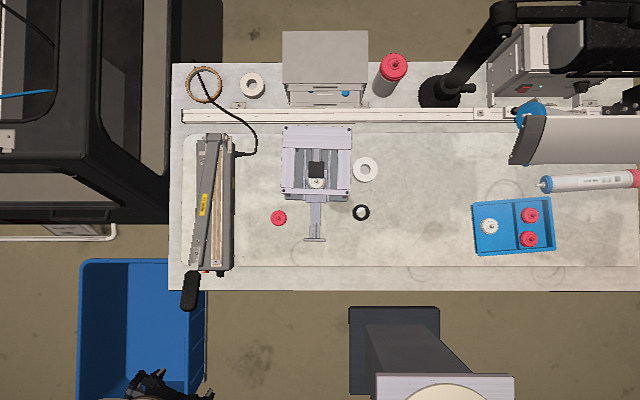

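View pics/wrist0.png

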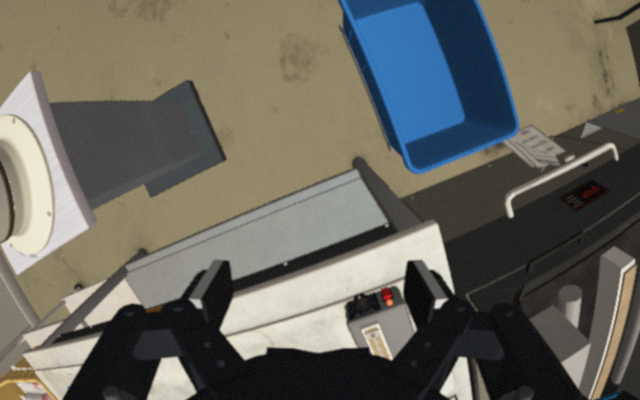

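```bash
cat > h.py <<'E'
import numpy as np, cv2
from scipy.optimize import least_squares
C={"side":(375.269,313.556,199.920,[[-0.9844,0.1071,-0.1398,0.4579],[-0.1761,-0.5854,0.7914,0.9833],[0.0029,0.8037,0.5951,0.6281]]),
"top":(433.257,313.775,197.522,[[0.0002,0.9983,-0.0587,0.5069],[-0.9998,-0.0009,-0.0184,0.2855],[-0.0185,0.0587,0.9981,1.0363]])}
def proj(P,n):
    f,cx,cy,T=C[n];T=np.array(T);p=(np.atleast_2d(P)-T[:,3])@T[:,:3]
    return np.c_[cx+f*p[:,0]/-p[:,2],cy-f*p[:,1]/-p[:,2]]
def W(q,P):
    x,y,a=q;P=np.atleast_2d(P).astype(float);c,s=np.cos(a),np.sin(a)
    return np.c_[x+c*P[:,0]-s*P[:,1],y+s*P[:,0]+c*P[:,1],P[:,2]]
cor=np.array([[.09,.072,.14],[.09,-.072,.14],[-.054,-.072,.14],[-.054,.072,.14]])
win=np.array([[.042,.045,.14],[.042,-.045,.14],[-.042,-.045,.14],[-.042,.045,.14]])
E
python3 - <<'E'
from h import *
z=np.array([[221,90],[461,96],[455,331],[213,323],[262,168],[413,172],[411,314],[258,307]])/3.5+[220,100]-0.36
P=np.r_[cor,win]
r=least_squares(lambda q:(proj(W(q,P),"top")-z).ravel(),[.55,.28,0],x_scale=[.01,.01,.01])
q=r.x;print(q,(r.fun.reshape(-1,2)).round(1).tolist())
# push plate top edge front: zoom (290..370, 495?) 
pl=np.array([[-.165,.025,.085],[-.165,-.025,.085],[-.165,-.025,.05],[-.165,.025,.05]])
pad=np.array([[.018,.017,.128],[.018,-.017,.128],[-.018,-.017,.128],[-.018,.017,.128]])
capt=np.array([[-.03,0,.082]])
print(W(q,pl),W(q,[[0,0,.128]]))
for n,(x0,y0,w,h) in {"top":(220,100,200,170),"side":(220,140,170,160)}.items():
    s=3.5;im=cv2.imread(f"pics/{n}0.png")[y0:y0+h,x0:x0+w];im=cv2.resize(im,None,fx=s,fy=s,interpolation=cv2.INTER_CUBIC)
    for Q,c in ((cor,(0,0,255)),(win,(0,160,0)),(pl,(255,0,0)),(pad,(0,255,255))):
        u=((proj(W(q,Q),n)-[x0,y0]+.5)*s).astype(int);cv2.polylines(im,[u],True,c,1)
    cv2.imwrite(f"pics/{n}fit.png",im)
E
```

```text
[ 0.62084824  0.29813154 -0.03085933] [[-0.1, -0.9], [0.1, -0.8], [0.0, 0.9], [-0.3, 1.1], [0.3, -0.1], [0.2, -0.1], [-0.3, -0.5], [0.1, 0.3]]
[[0.45669816 0.32821062 0.085     ]
 [0.45515544 0.27823442 0.085     ]
 [0.45515544 0.27823442 0.05      ]
 [0.45669816 0.32821062 0.05      ]] [[0.62084824 0.29813154 0.128     ]]
```

View pics/topfit.png

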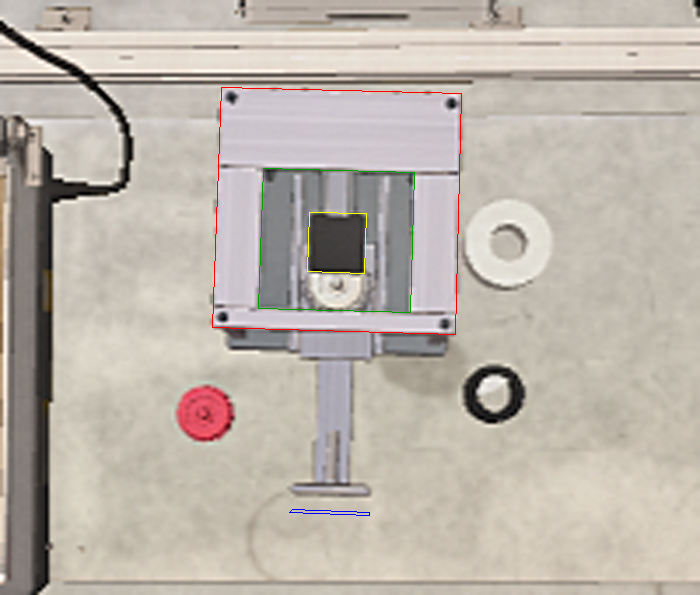

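View pics/sidefit.png

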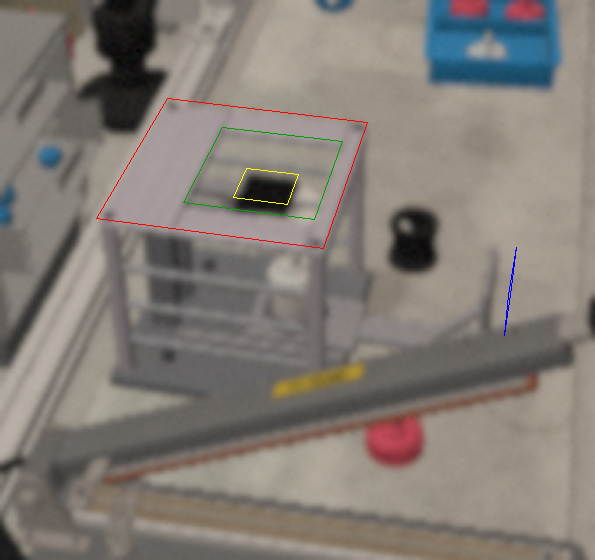

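```bash
cat >> h.py <<'E'
Q0=[.6208,.2981,-.0309]
def att(a=Q0[2]):
    # tool z down, tool x = -press x ; R columns
    from scipy.spatial.transform import Rotation as R
    c,s=np.cos(a),np.sin(a)
    m=np.array([[-c,-s,0],[-s,c,0],[0,0,-1]]).T
    m=np.column_stack([[-c,-s,0],[-s,c,0],[0,0,-1]])
    q=R.from_matrix(m).as_quat();return [q[3],q[0],q[1],q[2]]
def pt(x,y,z): return W(Q0,[[x,y,z]])[0]
E
python3 - <<'E'
from bench import robot, grip, viewer
from h import *
A=att();print(A,pt(-.2,0,.058))
p=robot.read_eef_pos();
robot.line_to([p[0]+.02,p[1]-.03,.36],feed=.25)
grip(0.0); print(robot.read_clock(),robot.read_width())
robot.move_to(pt(-.20,0,.30),A);print(robot.read_clock(),robot.read_eef_pos(),robot.read_qpos().round(2))
robot.line_to(pt(-.20,0,.10),feed=.2);print(robot.read_clock())
for n in ["top","wrist","side"]: cv2.imwrite(f"pics/{n}1.png",viewer.read_camera(n)["frame"])
print(robot.read_ft_force())
a=cv2.imread("pics/top1.png")[100:270,220:420]; b=cv2.imread("pics/side1.png")[140:300,220:420]
cv2.imwrite("pics/1.png",np.vstack([cv2.resize(a,None,fx=2,fy=2),cv2.resize(b,(400,320))])[:600])
E
```

```text
[np.float64(0.0), np.float64(0.015449385348398488), np.float64(0.9998806511241012), np.float64(0.0)] [0.42089547 0.30427902 0.058     ]
2.9167 8.947504985144847e-05
3.9833 [0.42064913 0.30488262 0.30034424] [ 0.48  0.02  1.38  0.    1.74 -1.06]
5.1333
[-0.62507869 -0.40281713 -0.85992346]
```

View pics/1.png

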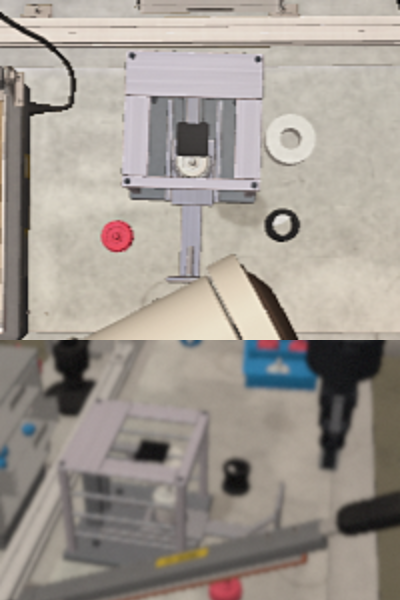

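View pics/wrist1.png

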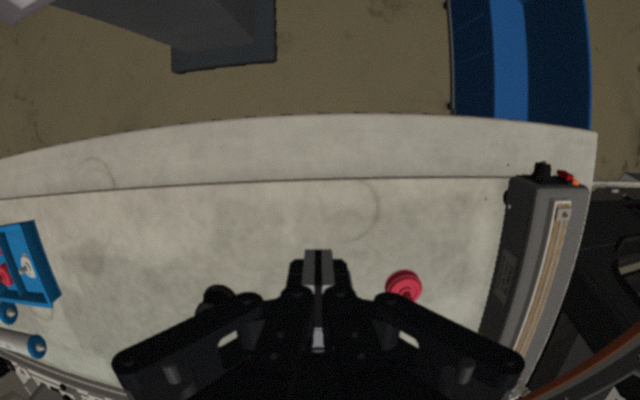

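Run:
```python
from bench import robot, grip, viewer
from h import *
print("tip side pred",proj(robot.read_eef_pos(),"side"))
def px():
    e=robot.read_eef_pos();c,s=np.cos(Q0[2]),np.sin(Q0[2]);d=e-[Q0[0],Q0[1],0];return (c*d[0]+s*d[1]).round(4),(-s*d[0]+c*d[1]).round(4),e[2].round(4)
robot.line_to(pt(-.20,0,.06),feed=.1)
h=robot.line_to(pt(-.150,0,.06),feed=.1)
h=robot.line_to(pt(-.108,0,.06),feed=.035,until_force=12)
print(h,px(),robot.read_ft_force(),robot.read_clock())
for n in ["top","side"]: cv2.imwrite(f"pics/{n}2.png",viewer.read_camera(n)["frame"])
a=cv2.imread("pics/top2.png")[100:270,220:420]; b=cv2.imread("pics/side2.png")[140:300,220:420]
cv2.imwrite("pics/2.png",np.hstack([cv2.resize(a,None,fx=2,fy=2),cv2.resize(b,(400,340))])[:600])
```

```text
tip side pred [[381.90481824 213.34435402]]
False (np.float64(-0.1082), np.float64(0.0), np.float64(0.06)) [ 0.16872319 -0.60996174 -0.28902828] 7.8333
```

View pics/2.png

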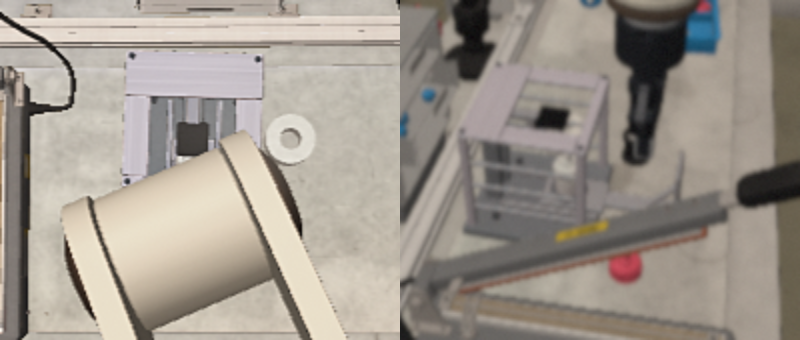

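Run:
```python
from bench import robot, viewer
from h import *
e=robot.read_eef_pos();print(e,robot.read_orientation(),"pred",proj(e,"side"),proj(e+[0,0,.03],"side"),proj(e-[0,.03,0],"side"),robot.read_width())
a=cv2.imread("pics/side2.png")[130:280,230:400]
b=cv2.resize(a,None,fx=4,fy=4,interpolation=cv2.INTER_CUBIC)
for P in (e,pt(-.11,.025,.085),pt(-.11,-.025,.085),pt(-.152,.025,.085),pt(-.152,-.025,.085),pt(-.152,-.025,.05)):
    u=((proj(P,"side")[0]-[230,130]+.5)*4).astype(int);cv2.circle(b,tuple(int(t) for t in u),3,(0,0,255),1)
cv2.imwrite("pics/2s.png",b)
w=viewer.read_camera("wrist");cv2.imwrite("pics/wrist2.png",w["frame"]);print(w["cam_to_world"].round(3).tolist())
```

```text
[0.51272127 0.30150002 0.06006362] [3.90893223e-05 1.53755694e-02 9.99881788e-01 1.73968093e-05] pred [[340.87698574 221.76511984]] [[341.47693315 211.78373785]] [[342.34437904 213.94448505]] 0.0004892222146184618
[[0.03, -0.954, -0.298, 0.437], [1.0, 0.028, 0.009, 0.304], [-0.0, -0.299, 0.954, 0.232], [0.0, 0.0, 0.0, 1.0]]
```

View pics/2s.png

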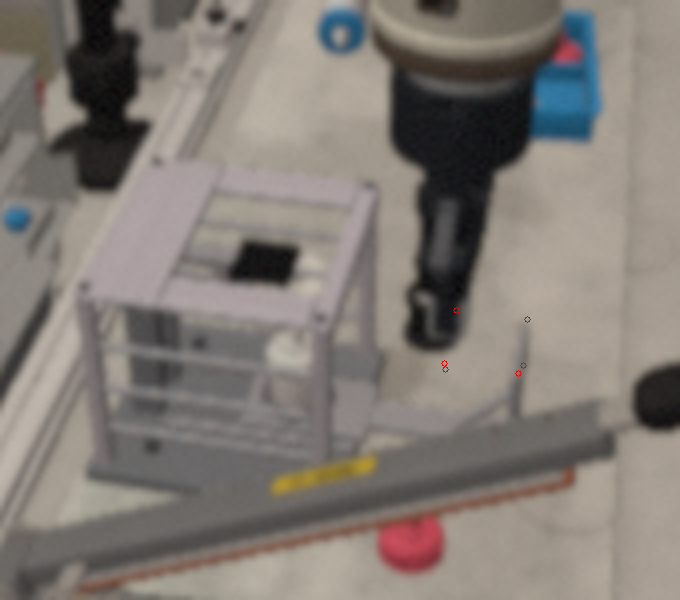

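View pics/wrist2.png

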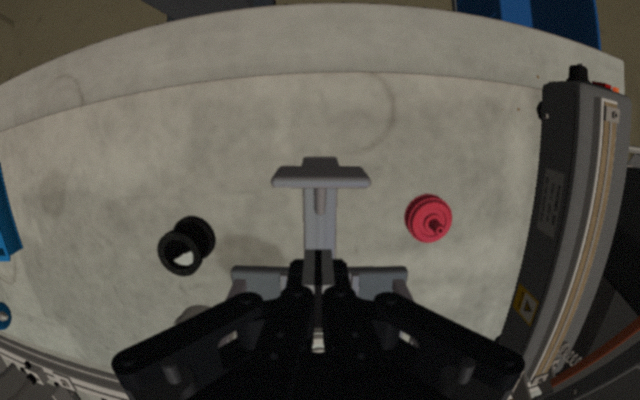

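```bash
cat >> h.py <<'E'
def wproj(P,w):
    T=w["cam_to_world"];K=w["K"];p=(np.atleast_2d(P)-T[:3,3])@T[:3,:3];v=p*[1,-1,-1]
    th=np.arctan2(np.hypot(v[:,0],v[:,1]),v[:,2]);ph=np.arctan2(v[:,1],v[:,0])
    return np.c_[K[0,2]+K[0,0]*th*np.cos(ph),K[1,2]+K[1,1]*th*np.sin(ph)]
def ray(n,uv,z):
    f,cx,cy,T=C[n];T=np.array(T);d=T[:,:3]@np.array([(uv[0]-cx)/f,-(uv[1]-cy)/f,-1]);return T[:,3]+d*(z-T[2,3])/d[2]
E
python3 - <<'E'
from bench import robot, viewer
from h import *
w=viewer.read_camera("wrist");s=viewer.read_camera("side")
cv2.imwrite("pics/side3.png",s["frame"]); print(np.abs(s["cam_to_world"][:3]-np.array(C["side"][3])).max())
a=s["frame"][130:280,230:400];cv2.imwrite("pics/3s.png",cv2.resize(a,None,fx=4,fy=4,interpolation=cv2.INTER_CUBIC))
# plate top edge from top0: front face top edge zoom (290,493)-(370,495)
L=ray("top",(220+290/3.5-.4,100+493/3.5-.4),.085);R=ray("top",(220+370/3.5-.4,100+495/3.5-.4),.085)
print("plate",L,R,"wrist pred",wproj([L,R],w))
lo=ray("top",(220+494/3.5,100+393/3.5),.037);sc=ray("top",(220+205/3.5,100+413/3.5),.034)
print("loupe,cap",lo,sc,wproj([lo,sc],w),"tip",wproj(robot.read_eef_pos(),w),"side",proj([L,R,lo,sc],"side"))
print(robot.read_clock(),robot.read_ft_force())
E
```

```text
4.609038300001792e-05
plate [0.46875513 0.32778914 0.085     ] [0.46755817 0.2777928  0.085     ] wrist pred [[369.1932442  177.10991268]
 [266.67880235 177.6843494 ]]
loupe,cap [0.5315341  0.19487883 0.037     ] [0.51843255 0.38547173 0.034     ] [[177.00620665 253.11114447]
 [434.59742334 229.058566  ]] tip [[317.94392055 241.30071792]] side [[359.45858081 222.87284119]
 [361.65322622 209.46280923]
 [338.15798331 202.0661971 ]
 [333.31242673 254.30355209]]
8.0833 [ 0.85375574  0.37145131 -0.576811  ]
```

View pics/3s.png

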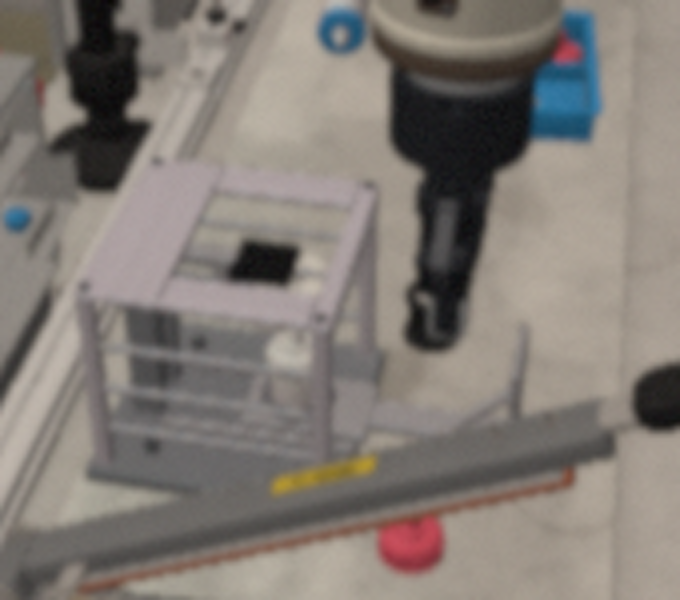

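```bash
cat >> h.py <<'E'
def px(e):
    c,s=np.cos(Q0[2]),np.sin(Q0[2]);d=e-[Q0[0],Q0[1],0];return (c*d[0]+s*d[1]).round(4),(-s*d[0]+c*d[1]).round(4),e[2].round(4)
E
python3 - <<'E'
from bench import robot, grip, viewer
from h import *
robot.line_to(pt(-.108,0,.075),feed=.1)
h=robot.line_to(pt(-.205,0,.075),feed=.15,until_force=10)
print(h,px(robot.read_eef_pos()))
if not h: robot.line_to(pt(-.205,0,.040),feed=.1)
robot.hold(.2)
w=viewer.read_camera("wrist");s=viewer.read_camera("side")
print(robot.read_width(),robot.read_clock(),px(robot.read_eef_pos()),proj(robot.read_eef_pos(),"side"),wproj(robot.read_eef_pos(),w))
a=s["frame"][150:300,300:440];b=w["frame"][180:330,240:400]
cv2.imwrite("pics/4.png",np.hstack([cv2.resize(a,(373,400),interpolation=cv2.INTER_CUBIC),cv2.resize(b,(427,400),interpolation=cv2.INTER_CUBIC)]))
E
```

```text
False (np.float64(-0.2043), np.float64(0.0001), np.float64(0.0751))
-2.7639722364417893e-05 9.9833 (np.float64(-0.2048), np.float64(0.0001), np.float64(0.0405)) [[381.25955159 233.74917346]] [[317.82744319 240.85233569]]
```

View pics/4.png

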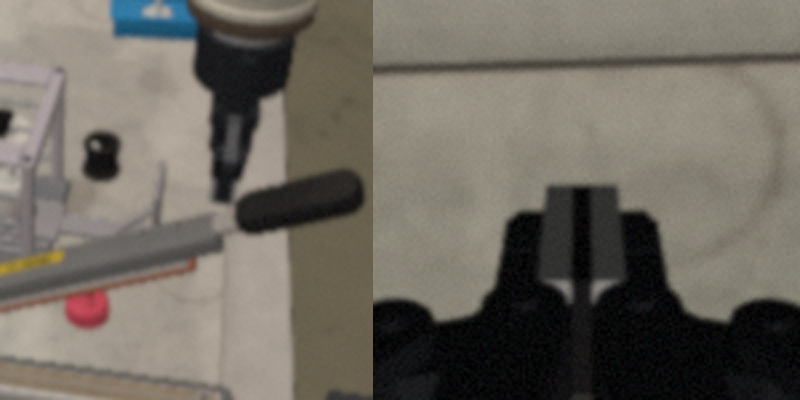

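Run:
```python
from bench import robot, grip, viewer
from h import *
h=robot.line_to(pt(-.180,0,.04),feed=.1)
h=robot.line_to(pt(-.150,0,.04),feed=.03,until_force=12)
print(h,px(robot.read_eef_pos()),robot.read_ft_force())
w=viewer.read_camera("wrist");s=viewer.read_camera("side")
a=s["frame"][150:300,280:420];b=w["frame"][100:330,200:440]
cv2.imwrite("pics/5.png",np.hstack([cv2.resize(a,(373,400),interpolation=cv2.INTER_CUBIC),cv2.resize(b,(417,400),interpolation=cv2.INTER_CUBIC)]))
print(robot.read_clock())
```

```text
False (np.float64(-0.15), np.float64(-0.0), np.float64(0.04)) [ 0.91778827 -0.16735738  0.61637137]
11.6333
```

View pics/5.png

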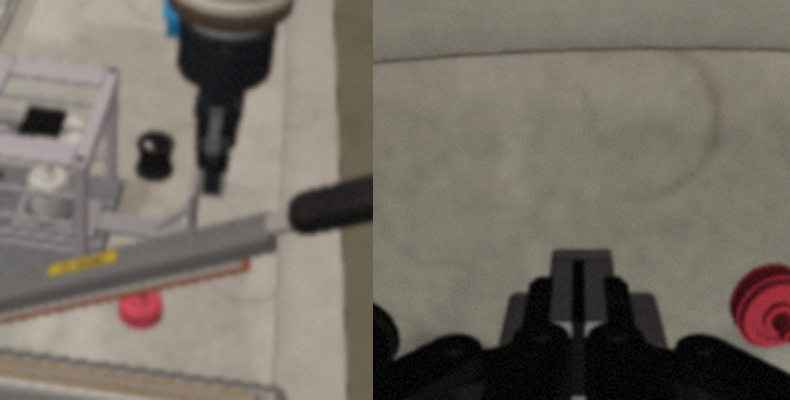

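Run:
```python
from bench import robot, grip, viewer
from h import *
h=robot.line_to(pt(-.110,0,.04),feed=.03,until_force=12)
print(h,px(robot.read_eef_pos()),robot.read_ft_force())
robot.hold(.2);print(px(robot.read_eef_pos()),robot.read_ft_force())
w=viewer.read_camera("wrist");s=viewer.read_camera("side")
a=s["frame"][150:300,280:420];b=w["frame"][100:330,200:440]
cv2.imwrite("pics/6.png",np.hstack([cv2.resize(a,(373,400),interpolation=cv2.INTER_CUBIC),cv2.resize(b,(417,400),interpolation=cv2.INTER_CUBIC)]))
print(robot.read_clock())
```

```text
True (np.float64(-0.1214), np.float64(-0.0002), np.float64(0.0395)) [-0.62370162  0.26935692  0.9022336 ]
(np.float64(-0.1215), np.float64(-0.0003), np.float64(0.0393)) [ 0.23774796 -0.37208266  0.59541713]
12.8667
```

View pics/6.png

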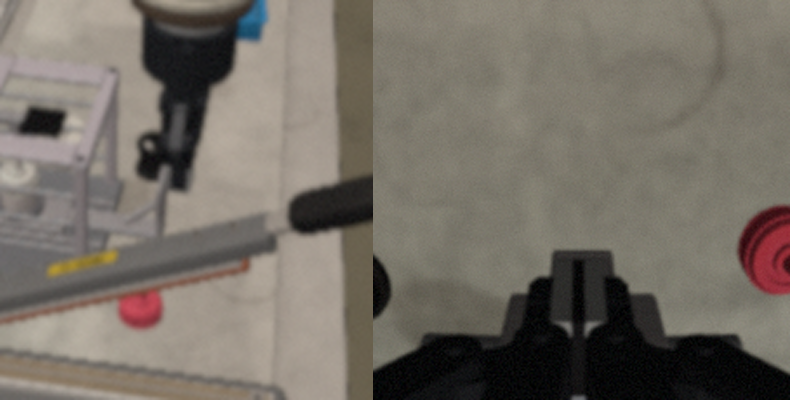

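Run:
```python
from bench import robot, grip, viewer
from h import *
h=robot.line_to(pt(-.110,0,.04),feed=.03,until_force=22)
print(h,px(robot.read_eef_pos()),robot.read_ft_force())
robot.line_to(pt(-.155,0,.04),feed=.1)
robot.line_to(pt(-.155,0,.22),feed=.25)
s=viewer.read_camera("side"); t=viewer.read_camera("top")
e=robot.read_eef_pos();print(px(e),proj(e,"side"),robot.read_ft_force())
a=s["frame"][110:280,240:400];b=t["frame"][110:280,240:400]
cv2.imwrite("pics/7.png",np.hstack([cv2.resize(x,None,fx=2.5,fy=2.5,interpolation=cv2.INTER_CUBIC) for x in (a,b)]))
print(robot.read_clock())
```

```text
True (np.float64(-0.1216), np.float64(-0.0004), np.float64(0.0389)) [-0.07554746  0.21435175 -0.22673062]
(np.float64(-0.1554), np.float64(-0.0003), np.float64(0.2181)) [[366.83404616 166.49888709]] [-0.74546814  0.80131148  0.07141172]
14.5417
```

View pics/7.png

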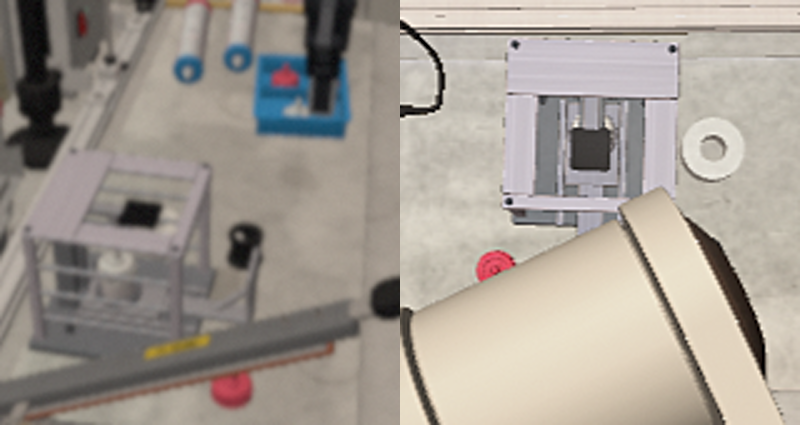

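Run:
```python
from bench import robot, grip, viewer
from h import *
robot.line_to(pt(-.004,0,.22),feed=.2)
robot.line_to(pt(-.004,0,.15),feed=.15)
robot.hold(.1)
s=viewer.read_camera("side"); w=viewer.read_camera("wrist")
e=robot.read_eef_pos();print(px(e),proj(e,"side"),robot.read_ft_force(),robot.read_clock())
a=s["frame"][110:280,240:400];b=w["frame"][100:400,180:460]
cv2.imwrite("pics/8.png",np.hstack([cv2.resize(x,(400,425),interpolation=cv2.INTER_CUBIC) for x in (a,b)]))
```

```text
(np.float64(-0.0036), np.float64(0.0002), np.float64(0.1513)) [[296.93813074 184.53874783]] [-0.6448613  -0.30086945 -0.79841393] 16.2667
```

View pics/8.png

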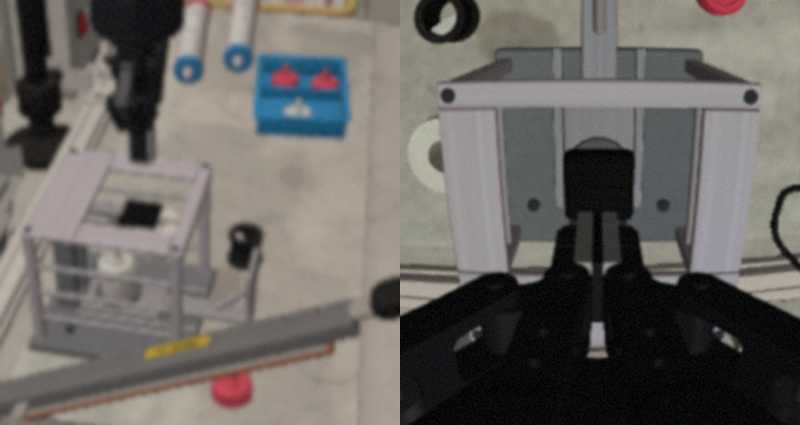

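Run:
```python
from bench import robot, grip, viewer
from h import *
h=robot.line_to(pt(-.004,0,.085),feed=.04,until_force=6)
e=robot.read_eef_pos();print(h,px(e),robot.read_ft_force(),robot.read_clock())
s=viewer.read_camera("side"); w=viewer.read_camera("wrist")
a=s["frame"][110:280,240:400];b=w["frame"][100:400,180:460]
cv2.imwrite("pics/9.png",np.hstack([cv2.resize(x,(400,425),interpolation=cv2.INTER_CUBIC) for x in (a,b)]))
```

```text
True (np.float64(-0.0041), np.float64(-0.0), np.float64(0.0882)) [-0.54333876  0.19458955  4.11295586] 17.6667
```

View pics/9.png

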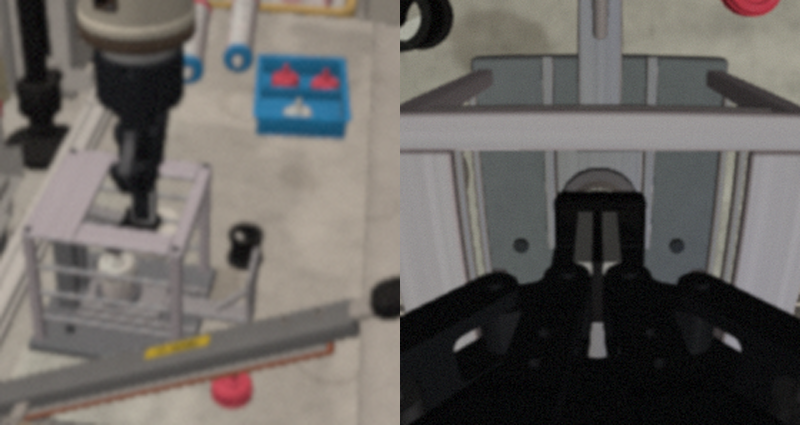

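Run:
```python
from bench import robot, grip, viewer
from h import *
for k in range(30):
    z=.0865-.001*k
    if z<.066: break
    robot.line_to(pt(-.004,0,z),feed=.03)
    e=robot.read_eef_pos();f=robot.read_ft_force();print(round(z,4),e[2].round(4),f.round(1))
    if f[2]>24: break
print(robot.read_clock())
t0=robot.read_clock()
while robot.read_clock()-t0<.3: robot.hold(.1)
print(robot.read_eef_pos(),robot.read_ft_force(),robot.read_clock())
s=viewer.read_camera("side"); w=viewer.read_camera("wrist")
a=s["frame"][110:280,240:400];b=w["frame"][100:400,180:460]
cv2.imwrite("pics/10.png",np.hstack([cv2.resize(x,(400,425),interpolation=cv2.INTER_CUBIC) for x in (a,b)]))
```

```text
0.0865 0.0868 [-0.8 -1.4  4.8]
0.0855 0.0859 [-2.2 -0.7  5.3]
0.0845 0.0849 [-1.7 -1.4  6.1]
0.0835 0.084 [-0.2 -1.2  6.2]
0.0825 0.0831 [-0.3 -1.4  5.8]
0.0815 0.0822 [ 1.  -1.   6.7]
0.0805 0.0813 [ 2.1 -1.2  7. ]
0.0795 0.0804 [ 2.8 -1.7  6.8]
0.0785 0.0795 [ 3.6 -1.1  8.2]
0.0775 0.0786 [ 3.3 -0.4  7.8]
0.0765 0.0779 [ 3.2 -2.1 11. ]
0.0755 0.0776 [ 0.9 -2.7 17.4]
0.0745 0.0773 [-1.3 -2.8 23.5]
0.0735 0.0771 [-4.7 -4.6 30.4]
21.2667
[0.61841988 0.29837875 0.07704657] [-3.81720144 -3.81421627 30.94672861] 21.5667
```

View pics/10.png

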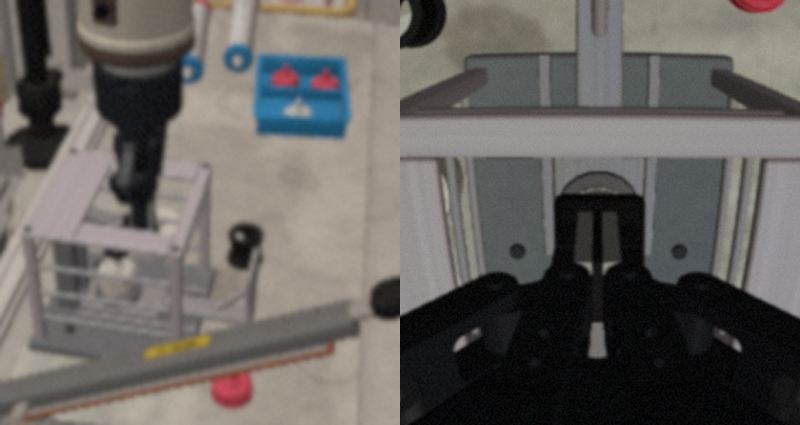

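Run:
```python
from bench import robot, grip, viewer
from h import *
robot.hold(2.6); print(robot.read_eef_pos(),robot.read_ft_force(),robot.read_clock())
robot.line_to(pt(-.004,0,.11),feed=.04)
robot.line_to(pt(-.004,0,.25),feed=.2)
robot.line_to(pt(-.20,0,.30),feed=.25)
e=robot.read_qpos(); robot.move_to(np.array([.33,.12,.32]),att())
robot.hold(.3)
s=viewer.read_camera("side"); t=viewer.read_camera("top")
a=s["frame"][140:270,230:390];b=t["frame"][110:240,240:400]
cv2.imwrite("pics/11.png",np.hstack([cv2.resize(x,(400,325),interpolation=cv2.INTER_CUBIC) for x in (a,b)]))
o=cv2.imread("pics/side0.png")[140:270,230:390]
cv2.imwrite("pics/12.png",np.hstack([cv2.resize(x[45:115,20:100],(400,350),interpolation=cv2.INTER_CUBIC) for x in (a,o)]))
print(robot.read_clock(),robot.read_ft_force())
```

```text
[0.61843212 0.29839351 0.07705464] [-3.97175107 -2.92719233 31.10315711] 24.2667
28.3833 [-0.13724975 -0.57401427 -0.36612593]
```

View pics/11.png

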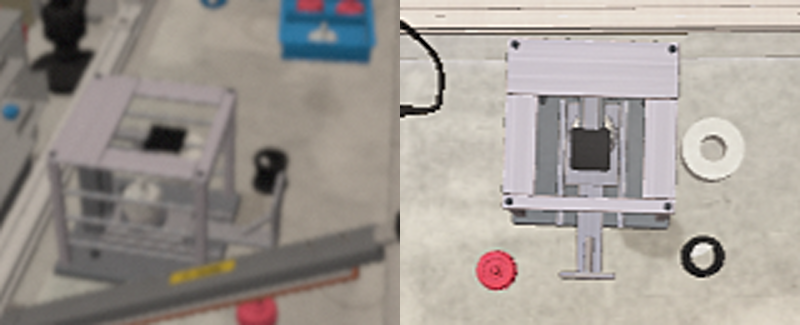

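View pics/12.png

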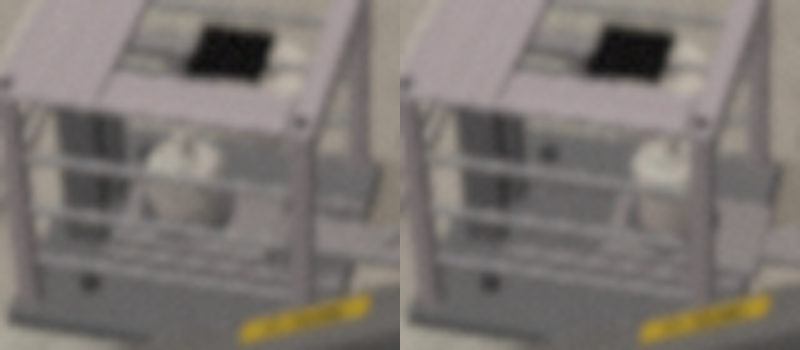

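Run:
```python
from bench import workorder,robot
from h import *
print(px(ray("top",(314.4,220.8),.085)))
workorder.finish_job();print(robot.read_clock())
```

```text
(np.float64(-0.1091), np.float64(0.0002), np.float64(0.085))
the job is handed in; nothing more can be done
the job is handed in; nothing more can be done
```

The cap is pressed on the jar and the job is handed in at about 28 s. No verdict was reported.

- **Carriage:** pushed in by its plate. It stopped firmly twice at the same place, at 12 N and then 22 N. In the top camera the plate face measures press x = -109 mm against the nominal -110 mm.
- **Lever:** pressed through the window to a hard stop, about 18 mm after first contact, and held there at about 31 N for roughly 3 s. It then sprang back up.
- **Last pictures:** the lever pad is up as before, and the cap sits lower on the jar under the ram. The spare cap, loupe and label roll are where they were. The hand is clear of everything.

**What did not go as expected:**
- **First push missed:** the shut fingertips sit about 28–33 mm behind the reported TCP. At TCP height 60 mm they passed over the plate and stopped behind it, with no force felt. I backed out and repeated the push at 40 mm.
- **Carriage start:** it began about 12 mm in, not fully out.
- **Camera disagreement:** the side camera put the guard about 2 pixels (4–5 mm) off the top-camera fit. I used the top fit, and the wrist camera showed the fingers centred in the window.
- **Not measured:** the cap fit was judged only by eye and from the lever reaching its stop.

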